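Put the ring and plug gauges back in their cases and clips

TASK

The check is finished, so put away the four gauges lying on the black granite plate: set each of the three ring gauges flat in the round recess of the wooden case made for its size, and press the plug gauge by its handle straight down into the pair of spring clips, fully home. These are precision gauges, so set them down, never drop them; leave the two bronze bushes standing on the plate where they are.

Things in the scene. Friction and masses are not known exactly. Their poses are not given: they have to be found in the camera images.
- ring_small: small ring gauge: a plain bright steel ring lying flat on the granite plate (50 mm thick), outside diameter 32, bore 12, height 20 mm. Origin: centre of its underside; z is its axis, up. Grip it across the outside by its upper half: its case only holds the lowest 6 mm.
- ring_medium: medium ring gauge: a plain bright steel ring lying flat on the granite plate (50 mm thick), outside diameter 45, bore 22, height 22 mm. Origin: centre of its underside; z is its axis, up. Grip it across the outside by its upper half: its case only holds the lowest 6 mm.
- ring_large: large ring gauge: a plain bright steel ring lying flat on the granite plate (50 mm thick), outside diameter 60, bore 34, height 24 mm. Origin: centre of its underside; z is its axis, up. Grip it across the outside by its upper half: its case only holds the lowest 6 mm.
- case_small: case of the small ring gauge: a fixed, lidless wooden block 64 x 64 mm and 14 mm high on the bench, with one round felt-lined, flat-bottomed recess in its middle, diameter 46, 6 mm deep. Origin: centre of its underside on the bench, so the recess floor is 8 mm above it; z up.
- case_medium: case of the medium ring gauge: a fixed, lidless wooden block 76 x 76 mm and 14 mm high on the bench, with one round felt-lined, flat-bottomed recess in its middle, diameter 59, 6 mm deep. Origin: centre of its underside on the bench, so the recess floor is 8 mm above it; z up.
- case_large: case of the large ring gauge: a fixed, lidless wooden block 92 x 92 mm and 14 mm high on the bench, with one round felt-lined, flat-bottomed recess in its middle, diameter 74, 6 mm deep. Origin: centre of its underside on the bench, so the recess floor is 8 mm above it; z up.
- plug_gauge: plug gauge, lying on the granite plate: eight-sided aluminium handle 76 mm long, 16 mm across flats (flats up and to the sides), with a steel cylinder of 14 mm diameter on each end (22 mm long at +x, 12 mm at -x). Origin: on its axis, mid-length of the handle, 8 mm above what it lies on; x along it. Either way round will do in the clips.
- clip_stand: plug gauge's stand: fixed grey base 92 (x) x 52 x 12 mm with two steel spring clips 54 mm high, 12 mm wide along x, centred at x = -27 and +27 mm; between them the fingers fit. Origin: centre of underside. The handle goes in along x: jaws 28 mm apart at the top, 12 mm at 38 mm height, spring open as it is pressed straight down (5-15 N) and close over it. Home: handle axis 32 mm above the origin.
- bush_a: a finished workpiece, not a gauge, one of two alike: brass-coloured bronze bush standing on the granite plate, 36 mm high, 26 mm in diameter with a 38 mm foot flange 5 mm thick and a 16 mm bore. Origin: centre of its underside.
- bush_b: a finished workpiece, not a gauge, one of two alike: brass-coloured bronze bush standing on the granite plate, 36 mm high, 26 mm in diameter with a 38 mm foot flange 5 mm thick and a 16 mm bore. Origin: centre of its underside.
There are look-alikes about, which are no part of the job. What is shaped like the ring_large but turquoise or yellow is not meant.

How it is judged:
By the outcome, as a careful person would: the job done as asked, in the order asked, and still so for the second after the job is handed in, with the robot touching nothing.
It also fails if it takes over 131 s, if anything falls off the work surface, if the arm or the gripper's body presses on something with over 40 N, if the wrist force passes 120 N, or if a joint passes its speed limit or range.

ROBOT

A 6-joint arm with a two-finger parallel gripper is mounted at the origin on the work surface. World frame = base frame: x ahead of the robot, y to its left, z up, the work surface at z = 0. Lengths are in m, angles in rad, forces in N, time in s.
With the tool pointing down it reaches from about 0.3 to 0.775 m from the base axis. Payload 14.6 kg.
Tool frame: the origin (TCP) lies at the very end of the fingers, on their centre line; the grasp point (between the pads) lies 19 mm behind it (ctrl.grasp_offset is the distance from the TCP to the grasp point, in m); z points along the fingers, y is the line along which they close (so a half turn about z gives the same grasp; the last joint's range is limited). The gripper opens to 94 mm and grips with 3 to 60 N. Pads are 16 mm wide; open, the fingers measure 119 mm over their backs; the gripper's body (75 mm by 177 mm) begins 78 mm behind the grasp point.
Start: joints at [1.174, 0.3, 1.521, -0, 1.321, -0.067], TCP at [0.178, 0.52, 0.167] pointing down, gripper open.
Joint ranges: [-3.03, 3.03], [-0.79, 2.21], [0.23, 2.52], [-1.04, 4.18], [0, 3.07], [-2.55, 2.55]. Speed limits (rad/s): [2.22, 2.22, 2.57, 3.14, 3.14, 3.14].

INTERFACE

Orientations are given as [roll, pitch, yaw] about the fixed x, y, z axes, in that order (R = Rz(yaw) Ry(pitch) Rx(roll)).
In Python, from station import ctrl gives the robot as it stands.
- The arm moves only by the tool step_arm, never from a script. Its argument "plan" is a list that holds one entry, the list of rows, each a list of 6 numbers: the shift along the tool's x, y, z in units of 30 mm (1.0 is 30 mm), then the turn, a rotation vector about the tool's x, y, z in units of 6 degrees (1.0 is 6 degrees). In form: [[[dx, dy, dz, wx, wy, wz], ...]]. A call has 1 to 8 rows; each row is the pose to reach, as a shift and turn from the pose commanded when the call began, along the tool's axes at that moment; what a row does not reach only later rows make up. A row lasts 1/12 s, in which the tool goes at most 41.7 mm and 7.16 degrees, less where a joint would pass 70% of its speed; a pose out of reach is approached as far as the arm can. A call with a gripper value outside its range is refused whole. "grip" is the opening, from 0 (shut) to 1 (fully open), set as the call begins (left out, the last holds). The fingers move at their own pace and stop on an object; "squeeze" is the grip in N (left out, the last holds). Time passes only in rows, so rows that repeat a pose let the fingers close. It gives the time, the measured TCP pose, the force, the opening and the grip force at its end, in the units of the state.
- ctrl.get_obs(): the state, without advancing time (a new reading comes with each control period).
- ctrl.camera(name): name is "side" or "top" or "wrist"; returns the picture (480x640x3 uint8, red, green, blue); there is no depth.
- ctrl.camera_model(name): a dict with "intrinsics" (3x3 intrinsics, pixels), "R" (3x3) and "t" (3): a world point X has camera coordinates R X + t; the wrist camera has in their place "tool_from_camera" (4x4, takes a point from camera to tool coordinates, whose origin is the TCP and whose axes are the flange's). Camera axes: x right, y down, z forward; pixel columns grow to the right and rows downward; lengths in m; the calibration is good to about 2 mm. A picture is of the moment at which its call begins: read the wrist's pose just before it. camera_model takes no time and is no camera call.
- ctrl.hand_in(): hands the job in; it is judged then, once.
Trained networks look in the newest picture that a camera, given by its name, has taken for a name from the list of things; names that differ only in an ending like _2 or _b are one class to them, and where a whole thing is asked for, a point or a joint stands for the part that bears it (a point fixed in the world has none). Each returns a list of dicts, best first, with "confidence" (0 to 1); they miss things now and then, are a little off and sometimes report something else, mostly with a low value. They report only what shows in the picture. A call takes as long as a camera call. They do not tell look-alikes from the thing itself.
- ctrl.masks_of(query, camera): "pixels" (480x640 bool, what is visible of it) and "at" ([column, row] in pixels, amid what is visible of it).
- ctrl.place_of(query, camera): "at" ([column, row] in pixels: a listed point, or the origin of a listed thing).
The state is a dict: "time_s": time; "qpos": joint angles; "joint_vel": joint speeds; "tau": joint torques, N m; "ee_pos": TCP position; "eef_rot": TCP orientation; "force": force on the tool from outside, world axes, zero at the start; "moment": the same for the moment, N m; "grip_width": finger opening in m; "grip_force": force on a finger pad.
Only numpy, scipy, OpenCV 4.12 (cv2) and the standard library are available. Lean on these libraries where they do the work, as an engineer would, in place of code of your own. Each camera call takes 0.05 s, during which the arm holds its last target. There are 200 camera calls.

## Working session

There is one attempt and no reset: what is moved stays moved. The work goes in short steps, Python scripts to look and compute and a tool call to move; the robot and the scene stay as the last step left them, time stands still between calls to the robot, and variables do not carry over. Pictures are saved under pics/ and viewed, at most 14 in all, crops included, and the job is handed in when it is done.

Besides the shell and the picture viewer there is one more tool, called in YAML: its name, and indented under it one key for each argument. step_arm: Moves the arm, as the interface text tells. Its arguments: {"type":"object","properties":{"plan":{"type":"array","items":{"type":"array","items":{"type":"array","items":{"type":"number"}}}},"grip":{"type":"number"},"squeeze":{"type":"number"}},"required":["plan"]}

```bash
ls; mkdir -p pics
cat > h.py <<'E'
import numpy as np, cv2
from station import ctrl
from scipy.spatial.transform import Rotation as Ro
def pose():
    o=ctrl.get_obs(); r=np.array(o["eef_rot"])
    R=Ro.from_euler('xyz',r).as_matrix() if r.size==3 else r.reshape(3,3)
    return np.array(o["ee_pos"]),R
def ray(cam,px,P=None):
    m=ctrl.camera_model(cam); K=np.array(m["intrinsics"])
    d=np.linalg.inv(K)@[px[0],px[1],1]
    if cam=="wrist":
        p,R=P or pose(); T=np.array(m["tool_from_camera"])
        return R@T[:3,3]+p, R@T[:3,:3]@d
    Rc=np.array(m["R"]);t=np.array(m["t"])
    return -Rc.T@t, Rc.T@d
def at_z(cam,px,z,P=None):
    c,d=ray(cam,px,P); return c+d*(z-c[2])/d[2]
def save(img,n): cv2.imwrite("pics/"+n,img[:,:,::-1])
E
python3 - <<'E'
from h import *
print(ctrl.get_obs())
a=ctrl.camera("top"); save(a,"top0.png")
b=ctrl.camera("side"); save(b,"side0.png")
for n in ["ring_small","ring_medium","ring_large","case_small","case_medium","case_large","plug_gauge","clip_stand","bush_a"]:
    for c in ["top"]:
        for r in ctrl.place_of(n,c): print(n,c,np.round(r["at"],1),round(r["confidence"],2), np.round(at_z(c,r["at"],0.0 if n[:2] in("ca","cl") else .05),3))
E
```

```text
pics
{'time_s': 0.0, 'qpos': array([ 1.17440307e+00,  3.00474037e-01,  1.52163040e+00, -3.55375881e-05,
        1.32067146e+00, -6.66388116e-02]), 'joint_vel': array([-2.57884350e-04, -6.34786367e-04, -1.64490205e-03,  8.14102601e-04,
       -3.26460828e-05,  4.72456127e-04]), 'tau': array([-1.30981261e-03, -5.31808913e+01, -3.52732694e+01,  7.07975356e-02,
        2.44443468e-02, -5.80396181e-05]), 'ee_pos': array([0.17800441, 0.5200582 , 0.16686388]), 'eef_rot': array([-3.14040975e+00, -4.44463975e-05,  2.81184700e+00]), 'force': array([-0.25343193, -0.21971703, -0.7468533 ]), 'moment': array([-0.02541832, -0.05008393, -0.03502346]), 'grip_force': 0.0, 'grip_width': 0.09397447978618105}
ring_medium top [257.3 237.6] 0.63 [0.575 0.232 0.05 ]
ring_large top [132.  257.3] 0.86 [0.533 0.484 0.05 ]
ring_large top [199.5 238.6] 0.56 [0.572 0.349 0.05 ]
case_small top [500.4 221.4] 0.76 [ 0.62  -0.278  0.   ]
case_medium top [517.6 294.6] 0.87 [ 0.466 -0.31   0.   ]
case_large top [421.8 234.4] 0.67 [ 0.591 -0.111  0.   ]
case_large top [426.4 290.8] 0.59 [ 0.472 -0.12   0.   ]
case_large top [516.3 291.6] 0.29 [ 0.472 -0.308  0.   ]
plug_gauge top [318.  298.8] 0.71 [0.454 0.108 0.05 ]
clip_stand top [418.4 233.7] 0.79 [ 0.592 -0.104  0.   ]
bush_a top [194.7 299.4] 0.74 [0.45  0.354 0.05 ]
bush_a top [253.4 299.1] 0.69 [0.452 0.237 0.05 ]
```

View pics/top0.png

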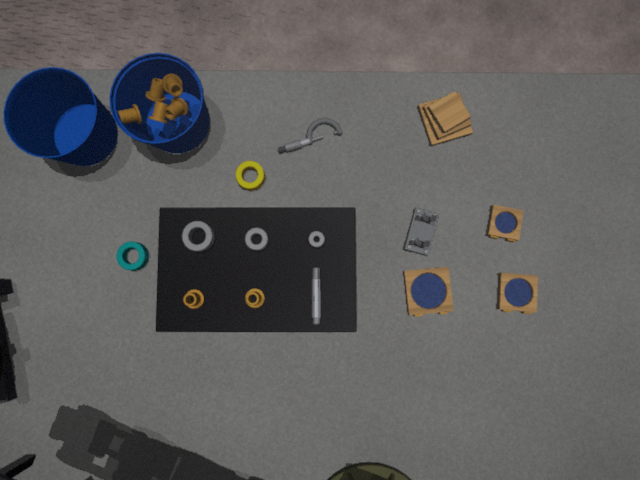

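View pics/side0.png

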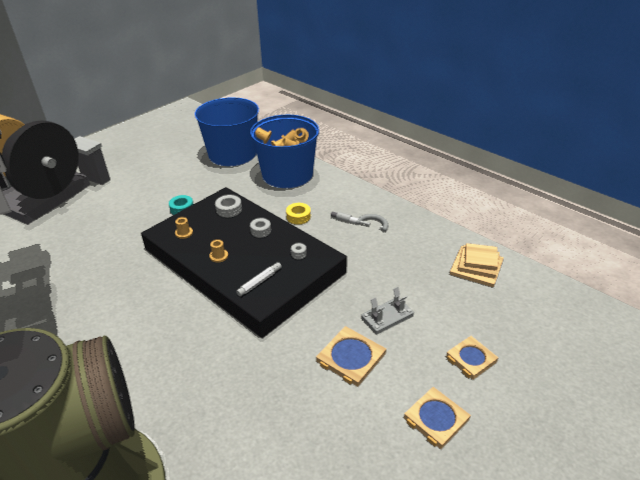

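The top view shows the grey rings at (198,236), (257,238) and (317,239). The plug is at (316,296) and the bushes at (194,299) and (254,298). The clip stand is at (421,232), with cases L/S/M at (429,291), (506,222) and (519,292).

The large-ring candidates are grey (198,236), turquoise (132,256) and yellow (250,175). Only the grey one is bright steel and lies on the granite, so that is ring_large. I'll measure from contours and confirm it in a crop.

Run:
```python
from h import *
a=cv2.imread("pics/top0.png"); s=cv2.imread("pics/side0.png")
hsv=cv2.cvtColor(a,cv2.COLOR_BGR2HSV); g=a.max(2)
plate=np.zeros(g.shape,np.uint8); plate[212:328,164:352]=1
obj=((g>60)&(plate>0)).astype(np.uint8)
n,l,st,ce=cv2.connectedComponentsWithStats(obj)
for i in range(1,n):
    if st[i,4]<30: continue
    cs,_=cv2.findContours((l==i).astype(np.uint8),cv2.RETR_EXTERNAL,cv2.CHAIN_APPROX_NONE)
    c=max(cs,key=cv2.contourArea); (x,y),r=cv2.minEnclosingCircle(c); mr=cv2.minAreaRect(c)
    print(st[i],"circ",round(x,1),round(y,1),round(r,1),"z.07:",np.round(at_z("top",(x,y),.072),4),"z.058",np.round(at_z("top",(x,y),.058),4),"rect",np.round(cv2.boxPoints(mr),1).tolist() if mr[1][0]*3<mr[1][1] or mr[1][1]*3<mr[1][0] else "")
blue=((hsv[...,0]>105)&(hsv[...,0]<130)&(hsv[...,1]>80)).astype(np.uint8); blue[:,:380]=0
n,l,st,ce=cv2.connectedComponentsWithStats(blue)
for i in range(1,n):
    if st[i,4]>30: print("recess",st[i],ce[i],np.round(at_z("top",ce[i],.009),4))
c,d=ray("top",(320,240)); print("topcam",c,d)
m=ctrl.masks_of("clip_stand","top")
for k in m[:2]:
    p=k["pixels"]; cs,_=cv2.findContours(p.astype(np.uint8),0,1); mr=cv2.minAreaRect(np.vstack(cs)); print(k["confidence"],mr,[np.round(at_z("top",q,.012),4).tolist() for q in cv2.boxPoints(mr)])
# side triangulation with network
for nme in ["ring_small","ring_medium","ring_large","case_small","case_medium","case_large","plug_gauge","clip_stand"]:
    z=0.0 if nme[:2] in("ca","cl") else .058 if nme[0]=="p" else .05
    for r in ctrl.place_of(nme,"side")[:2]: print(nme,np.round(r["at"],1),round(r["confidence"],2),np.round(at_z("side",r["at"],z),4))
crop=np.hstack([cv2.resize(a[205:325,160:360],(480,288),interpolation=cv2.INTER_CUBIC)]); crop2=cv2.resize(a[200:264,390:454],(288,288),interpolation=cv2.INTER_CUBIC)
t=np.hstack([crop,crop2]); cv2.imwrite("pics/crop1.png",np.vstack([t,cv2.resize(s[180:320,160:520],(768,299))]))
```

```text
[182 221  31  30 530] circ 196.9 235.8 15.7 z.07: [0.5753 0.3481 0.072 ] z.058 [0.5767 0.3519 0.058 ] rect 
[245 227  23  23 337] circ 255.9 238.5 11.7 z.07: [0.5713 0.2313 0.072 ] z.058 [0.5726 0.2333 0.058 ] rect 
[308 231  17  17 196] circ 316.0 238.7 8.3 z.07: [0.5722 0.1129 0.072 ] z.058 [0.5735 0.113  0.058 ] rect 
[312 267   9  58 468] circ 316.5 295.5 28.5 z.07: [0.461  0.1106 0.072 ] z.058 [0.4607 0.1107 0.058 ] rect [[312.0, 267.0], [320.0, 267.0], [320.0, 324.0], [312.0, 324.0]]
[183 289  21  20 266] circ 193.0 298.5 10.6 z.07: [0.4524 0.3514 0.072 ] z.058 [0.4519 0.3552 0.058 ] rect 
[245 288  20  20 279] circ 254.2 297.6 10.2 z.07: [0.4555 0.2319 0.072 ] z.058 [0.4551 0.2339 0.058 ] rect 
recess [496 213  20  20 316] [505.21202532 222.22468354] [ 0.6173 -0.2846  0.009 ]
recess [411 273  35  35 915] [427.99344262 290.38032787] [ 0.4726 -0.1208  0.009 ]
recess [505 279  27  27 562] [517.71174377 291.89145907] [ 0.4717 -0.3067  0.009 ]
topcam [0.48567764 0.10446342 0.97826063] [ 9.22365962e-02  5.95455016e-04 -9.95771896e-01]
0.8 ((421.15771484375, 231.08847045898438), (24.908445358276367, 43.589778900146484), 15.255120277404785) [[0.5585, -0.0697, 0.012], [0.6477, -0.0943, 0.012], [0.6343, -0.1447, 0.012], [0.5453, -0.1197, 0.012]]
ring_small [295.6 251.5] 0.5 [0.5734 0.1272 0.05  ]
ring_medium [263.  229.5] 0.92 [0.5775 0.2356 0.05  ]
ring_large [178.5 210.6] 0.89 [0.4911 0.4379 0.05  ]
ring_large [298.  216.8] 0.72 [0.6641 0.2111 0.05  ]
case_small [471.6 359.2] 0.65 [ 0.6172 -0.2817  0.    ]
case_medium [437.5 420.3] 0.71 [ 0.4698 -0.3067  0.    ]
case_large [352.8 356.7] 0.61 [ 0.4744 -0.1197  0.    ]
plug_gauge [255.8 280.7] 0.71 [0.4507 0.1151 0.058 ]
clip_stand [386.7 317.2] 0.94 [ 0.5941 -0.1052  0.    ]
clip_stand [437.2 422.1] 0.74 [ 0.4667 -0.3082  0.    ]
```

View pics/crop1.png

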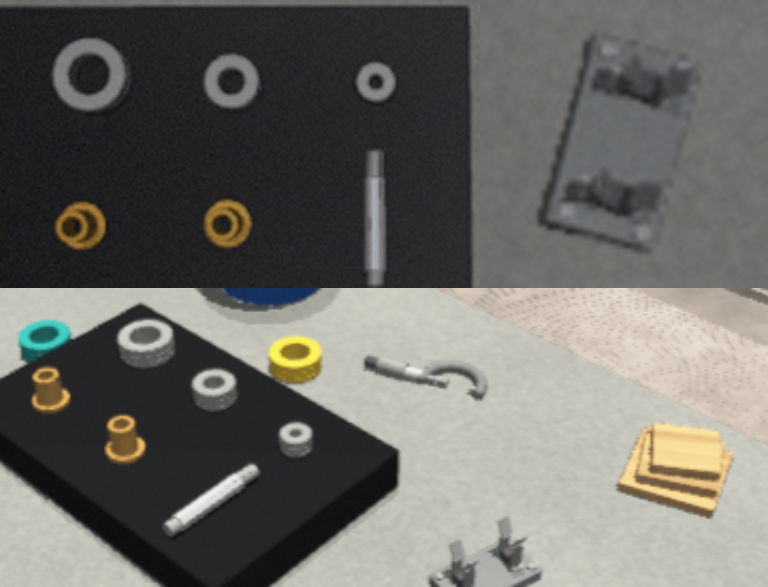

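The crop confirms it: ring_large is the bright-steel ring at top-view pixel (198,236). The turquoise and yellow rings lie off the plate. The plug's longer cylinder points towards +x.

```bash
cat > go.py <<'E'
import sys
from h import *
x,y,z,yaw=map(float,sys.argv[1:5])
p,R=pose(); o=ctrl.get_obs()
Rt=Ro.from_euler('xyz',[np.pi,0,np.radians(yaw)]).as_matrix()
d=R.T@(np.array([x,y,z])-p)/.03; w=Ro.from_matrix(R.T@Rt).as_rotvec()/np.radians(6)
print(o["time_s"],np.round(p,4),np.round(d,2),np.round(w,2),"J6",o["qpos"][5].round(2))
E
python3 go.py .572 .113 .15 180; python3 -c "
from h import *
print(ctrl.camera_model('wrist'))"
```

```text
1.0 [0.1781 0.5203 0.1675] [-16.82  -8.59   0.58] [ 0.   -0.   -3.15] J6 -0.07
{'intrinsics': array([[356.10195494,   0.        , 316.73865381],
       [  0.        , 356.10195494, 242.68307523],
       [  0.        ,   0.        ,   1.        ]]), 'tool_from_camera': array([[ 2.14861671e-04, -9.68577445e-01, -2.48712057e-01,
         7.09852134e-02],
       [ 9.99999943e-01,  2.72681516e-04, -1.98026212e-04,
        -7.38851464e-04],
       [ 2.59622904e-04, -2.48712000e-01,  9.68577448e-01,
        -2.16932296e-01],
       [ 0.00000000e+00,  0.00000000e+00,  0.00000000e+00,
         1.00000000e+00]])}
```

step_arm:
  plan:
    - [[-16.8, -8.6, 0.6, 0, 0, -3.15], [-16.8, -8.6, 0.6, 0, 0, -3.15], [-16.8, -8.6, 0.6, 0, 0, -3.15], [-16.8, -8.6, 0.6, 0, 0, -3.15], [-16.8, -8.6, 0.6, 0, 0, -3.15], [-16.8, -8.6, 0.6, 0, 0, -3.15], [-16.8, -8.6, 0.6, 0, 0, -3.15], [-16.8, -8.6, 0.6, 0, 0, -3.15]]
  grip: 1
  squeeze: 40

```text
time_s: 1.67
ee_pos: [0.4062, 0.2837, 0.1573]
eef_rot: [3.141, 0.0, -3.141]
force: [0.4, 0.5, -0.3]
grip_width: 0.0944
grip_force: 0.0
```

```bash
python3 go.py .572 .113 .15 180
```

```text
1.6667 [0.4062 0.2837 0.1573] [-5.52 -5.69  0.24] [0. 0. 0.] J6 -1.04
```

step_arm:
  plan:
    - [[-5.5, -5.7, 0.2, 0, 0, 0], [-5.5, -5.7, 0.2, 0, 0, 0], [-5.5, -5.7, 0.2, 0, 0, 0], [-5.5, -5.7, 0.2, 0, 0, 0], [-5.5, -5.7, 0.2, 0, 0, 0], [-5.5, -5.7, 0.2, 0, 0, 0], [-5.5, -5.7, 0.2, 0, 0, 0], [-5.5, -5.7, 0.2, 0, 0, 0]]

```text
time_s: 2.33
ee_pos: [0.5705, 0.1133, 0.1505]
eef_rot: [-3.142, -0.001, 3.139]
force: [0.1, -0.1, 0.3]
grip_width: 0.0943
grip_force: 0.0
```

Run:
```python
from h import *
P=pose(); a=ctrl.camera("wrist"); save(a,"w1.png"); print(P[0])
for n,z in [("ring_small",.05),("ring_medium",.05),("plug_gauge",.058)]:
    for r in ctrl.place_of(n,"wrist")[:2]: print(n,np.round(r["at"],1),round(r["confidence"],2),np.round(at_z("wrist",r["at"],z,P),4))
    for k in ctrl.masks_of(n,"wrist")[:1]:
        p=k["pixels"].astype(np.uint8); cs,_=cv2.findContours(p,0,1); c=max(cs,key=cv2.contourArea); print(k["confidence"],cv2.minEnclosingCircle(c),[np.round(at_z("wrist",q,.058,P),4).tolist() for q in cv2.boxPoints(cv2.minAreaRect(c))])
```

```text
[0.57053941 0.11332105 0.15052497]
ring_small [316.7 231.7] 0.68 [0.5703 0.1122 0.05  ]
0.78 ((317.33367919921875, 235.70582580566406), 19.858291625976562) [[0.5543, 0.0958, 0.058], [0.5544, 0.1283, 0.058], [0.5892, 0.1287, 0.058], [0.5891, 0.0952, 0.058]]
ring_medium [450.4 233.7] 0.8 [0.5724 0.2344 0.05  ]
0.94 ((452.43218994140625, 234.0), 29.584814071655273) [[0.5699, 0.1989, 0.058], [0.5361, 0.2296, 0.058], [0.5714, 0.2681, 0.058], [0.6071, 0.2375, 0.058]]
plug_gauge [316.1  98.2] 0.8 [0.4574 0.1119 0.058 ]
0.69 ((317.0, 98.0), 73.17113494873047) [[0.4044, 0.1021, 0.058], [0.4041, 0.1186, 0.058], [0.5154, 0.1218, 0.058], [0.5158, 0.1037, 0.058]]
```

View pics/w1.png

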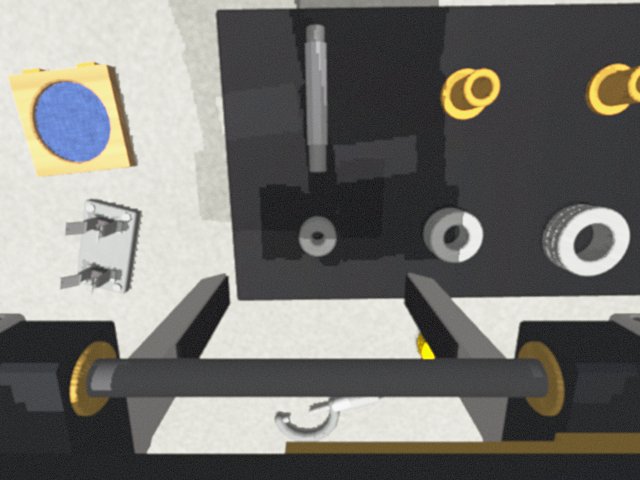

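The wrist view shows the small ring at (317,235), centred between the fingers, which agrees with the top-view estimate. Next I go down and grip.

step_arm:
  plan:
    - [[0, -0.03, 1.0, 0, 0, 0.02], [0, -0.03, 2.0, 0, 0, 0.02], [0, -0.03, 2.6, 0, 0, 0.02], [0, -0.03, 2.9, 0, 0, 0.02], [0, -0.03, 3.07, 0, 0, 0.02], [0, -0.03, 3.07, 0, 0, 0.02]]
  grip: 1

```text
time_s: 3.18
ee_pos: [0.5701, 0.1137, 0.0588]
eef_rot: [-3.142, -0.0, 3.14]
force: [1.3, 0.4, 0.0]
grip_width: 0.0939
grip_force: 0.0
```

step_arm:
  plan:
    - [[0, 0, 0, 0, 0, 0], [0, 0, 0, 0, 0, 0], [0, 0, 0, 0, 0, 0], [0, 0, 0, 0, 0, 0], [0, 0, 0, 0, 0, 0], [0, 0, 0, 0, 0, 0], [0, 0, 0, 0, 0, 0], [0, 0, 0, 0, 0, 0]]
  grip: 0
  squeeze: 40

```text
time_s: 3.85
ee_pos: [0.5702, 0.1135, 0.059]
eef_rot: [-3.142, 0.0, 3.14]
force: [-0.2, -0.7, 0.3]
grip_width: 0.0443
grip_force: 0.0
```

step_arm:
  plan:
    - [[0, 0, 0, 0, 0, 0], [0, 0, 0, 0, 0, 0], [0, 0, 0, 0, 0, 0], [0, 0, 0, 0, 0, 0], [0, 0, 0, 0, 0, 0], [0, 0, 0, 0, 0, 0]]

```text
time_s: 4.35
ee_pos: [0.5701, 0.1135, 0.059]
eef_rot: [-3.142, -0.0, 3.14]
force: [-0.2, 0.6, 0.4]
grip_width: 0.0041
grip_force: 0.0
```

step_arm:
  plan:
    - [[0, 0, -0.5, 0, 0, 0], [0, 0, -1.2, 0, 0, 0], [0, 0, -2.0, 0, 0, 0], [0, 0, -2.7, 0, 0, 0], [0, 0, -2.7, 0, 0, 0]]

```text
time_s: 4.77
ee_pos: [0.5719, 0.1138, 0.1444]
eef_rot: [3.141, 0.006, 3.14]
force: [0.3, 0.4, 1.0]
grip_width: 0.0005
grip_force: 0.0
```

```bash
python3 go.py .617 -.284 .14 180
```

```text
4.7667 [0.5719 0.1138 0.1444] [ -1.53 -13.26   0.15] [ 0.01  0.06 -0.02] J6 -1.44
```

The fingers closed empty, so I'll look.

Run:
```python
from h import *
P=pose(); a=ctrl.camera("wrist"); t=ctrl.camera("top"); s=ctrl.camera("side"); print(P[0])
c=np.hstack([a[150:400,160:480],cv2.resize(s[200:300,240:368],(320,250)) ]); save(c,"w2.png"); save(t,"t2.png")
for cam in ["wrist","top","side"]:
  for r in ctrl.place_of("ring_small",cam)[:2]: print(cam,np.round(r["at"],1),round(r["confidence"],2),np.round(at_z(cam,r["at"],.05,P),4))
```

```text
[0.5718883  0.11377599 0.14439495]
wrist [315.2 231.3] 0.6 [0.5706 0.1114 0.05  ]
side [437.8 420.6] 0.5 [ 0.4389 -0.3204  0.05  ]
side [298.6 254.9] 0.46 [0.5699 0.1146 0.05  ]
```

View pics/w2.png

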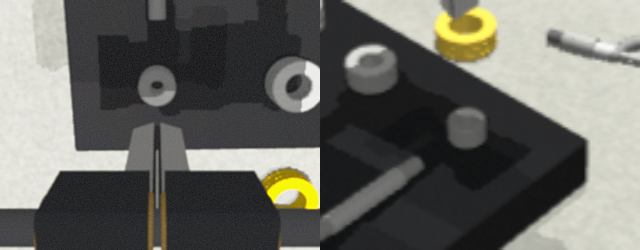

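Run:
```python
from h import *
p,R=pose(); s=ctrl.camera("side").copy(); t=ctrl.camera("top").copy()
def proj(cam,X):
    m=ctrl.camera_model(cam); c=np.array(m["R"])@X+np.array(m["t"]); q=np.array(m["intrinsics"])@c; return q[:2]/q[2]
for d in (0,.02,.04):
    print(d,proj("side",p+[0,0,d]),proj("top",p+[0,0,d]))
u=proj("side",p); s=cv2.resize(s[140:290,220:380],(640,600),interpolation=cv2.INTER_CUBIC)
q=((u-[220,140])*4).astype(int); cv2.circle(s,tuple(map(int,q)),4,(255,0,0),1)
for X in ([.571,.1125,.07],[.571,.1125,.05]):
    q=(proj("side",np.array(X))-[220,140])*4; cv2.circle(s,tuple(map(int,q)),4,(0,255,0),1)
save(s,"s3.png"); print(ctrl.get_obs()["qpos"],ctrl.get_obs()["eef_rot"])
```

```text
0 [297.25243939 221.75612928] [315.40480843 236.54319251]
0.02 [296.84781529 213.73510619] [315.298302   235.42436729]
0.04 [296.43339452 205.51987992] [315.18651873 234.25011011]
[ 1.33512020e-01  3.92985894e-01  1.46333882e+00 -2.06382547e-05
  1.28656409e+00 -1.43525285e+00] [-3.14139789e+00 -1.28158642e-03  3.13956687e+00]
```

View pics/s3.png

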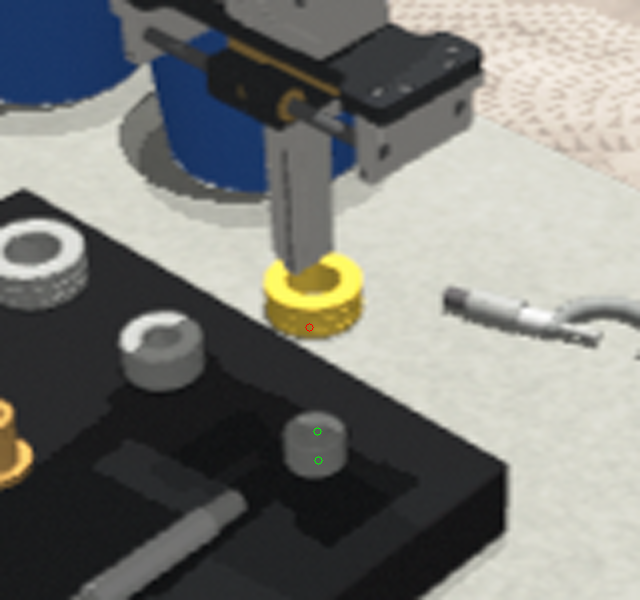

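The side view shows the real finger ends, at crop (302,260), well above the projected TCP at (309,327). That is about 40 mm, and the wrist view also gives about 40 mm. The fingers therefore end 40 mm short of the reported TCP, and they closed above the ring. I'll allow for that and check with the camera before closing.

```bash
python3 -c "
from h import *
print(ctrl.grasp_offset, ctrl.get_obs()['grip_width'], [k for k in dir(ctrl) if k[0]!='_'])"; python3 go.py .571 .1125 .03 180
```

```text
0.0188 0.0006913044888088038 ['MotionError', 'camera', 'camera_model', 'get_obs', 'grasp_offset', 'hand_in', 'masks_of', 'place_of']
5.1667 [0.5699 0.1135 0.1391] [-0.04 -0.03  3.64] [-0.   -0.01 -0.02] J6 -1.44
```

step_arm:
  plan:
    - [[0, 0, 0, 0, 0, 0], [0, 0, 0, 0, 0, 0], [0, 0, 0, 0, 0, 0], [0, 0, 0, 0, 0, 0], [0, 0, 0, 0, 0, 0], [0, 0, 0, 0, 0, 0], [0, 0, 0, 0, 0, 0], [0, 0, 0, 0, 0, 0]]
  grip: 0.75

```text
time_s: 5.83
ee_pos: [0.5701, 0.1135, 0.14]
eef_rot: [3.142, -0.0, 3.14]
force: [-0.2, -0.5, 0.3]
grip_width: 0.0502
grip_force: 0.0
```

step_arm:
  plan:
    - [[0, -0.03, 1.0, 0, 0, 0], [-0.03, -0.03, 2.0, 0, 0, 0], [-0.03, -0.03, 2.8, 0, 0, 0], [-0.03, -0.03, 3.3, 0, 0, 0], [-0.03, -0.03, 3.3, 0, 0, 0], [-0.03, -0.03, 3.3, 0, 0, 0]]

```text
time_s: 6.33
ee_pos: [0.571, 0.1126, 0.041]
eef_rot: [-3.141, -0.001, 3.14]
force: [0.7, 0.6, 1.1]
grip_width: 0.0705
grip_force: 0.0
```

Run:
```python
from h import *
p,R=pose(); print(p); s=ctrl.camera("side").copy()
def proj(cam,X):
    m=ctrl.camera_model(cam); c=np.array(m["R"])@X+np.array(m["t"]); q=np.array(m["intrinsics"])@c; return q[:2]/q[2]
s=cv2.resize(s[170:290,230:370],(700,600),interpolation=cv2.INTER_CUBIC)
w=.0355
for d,col in ((.04,(255,0,0)),(.06,(0,255,0))):
  for y in (-w,w):
   for x in (-.008,.008):
    q=(proj("side",p+[x,y,d])-[230,170])*5; cv2.circle(s,tuple(map(int,q)),3,col,1)
save(s,"s4.png")
```

```text
[0.57095151 0.11258444 0.04098563]
```

View pics/s4.png

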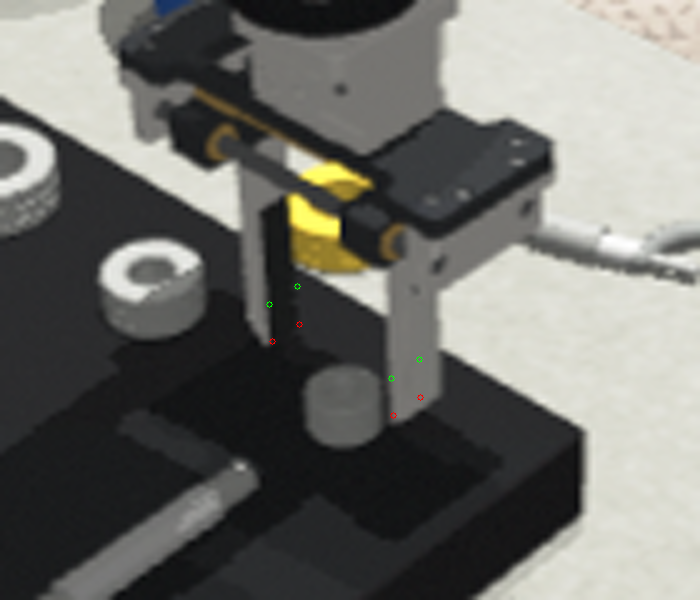

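The finger ends sit about 37 mm behind the reported TCP (observed inner tips at (270,345) and (392,422)). The ring is centred between them. Next I lower a further 19 mm and grip.

step_arm:
  plan:
    - [[0, 0, 0.3, 0, 0, 0], [0, 0, 0.6, 0, 0, 0], [0, 0, 0.63, 0, 0, 0], [0, 0, 0.63, 0, 0, 0]]

```text
time_s: 6.72
ee_pos: [0.5707, 0.1126, 0.0215]
eef_rot: [-3.141, -0.001, 3.14]
force: [-0.4, 0.5, 0.5]
grip_width: 0.0702
grip_force: 0.0
```

step_arm:
  plan:
    - [[0, 0, 0, 0, 0, 0], [0, 0, 0, 0, 0, 0], [0, 0, 0, 0, 0, 0], [0, 0, 0, 0, 0, 0], [0, 0, 0, 0, 0, 0], [0, 0, 0, 0, 0, 0], [0, 0, 0, 0, 0, 0], [0, 0, 0, 0, 0, 0]]
  grip: 0
  squeeze: 40

```text
time_s: 7.38
ee_pos: [0.5711, 0.1126, 0.0222]
eef_rot: [3.142, 0.0, 3.14]
force: [-0.2, 0.9, 2.0]
grip_width: 0.0305
grip_force: 40.0
```

step_arm:
  plan:
    - [[0, 0, -0.3, 0, 0, 0], [0, 0, -1.0, 0, 0, 0], [0, 0, -1.8, 0, 0, 0], [0, 0, -2.5, 0, 0, 0], [0, 0, -2.5, 0, 0, 0]]

```text
time_s: 7.8
ee_pos: [0.573, 0.1129, 0.102]
eef_rot: [3.141, 0.006, 3.14]
force: [0.3, 0.1, -0.3]
grip_width: 0.0307
grip_force: 40.0
```

```bash
python3 go.py .617 -.284 .06 180
```

```text
7.8 [0.573  0.1129 0.102 ] [ -1.48 -13.23   1.4 ] [ 0.01  0.06 -0.02] J6 -1.44
```

step_arm:
  plan:
    - [[-0.2, -0.8, 0, 0, 0, 0], [-0.4, -2.0, 0, 0, 0, 0], [-0.6, -3.3, 0, 0, 0, 0], [-0.8, -4.6, 0, 0, 0, 0], [-1.0, -5.9, 0, 0, 0, 0], [-1.2, -7.2, 0, 0, 0, 0], [-1.4, -8.5, 0, 0, 0, 0], [-1.5, -9.8, 0, 0, 0, 0]]

```text
time_s: 8.47
ee_pos: [0.6153, -0.1834, 0.0965]
eef_rot: [3.141, -0.001, 3.14]
force: [0.5, -0.6, -0.9]
grip_width: 0.0309
grip_force: 40.0
```

step_arm:
  plan:
    - [[0, -1.2, 0.2, 0, 0, 0], [0, -2.3, 0.6, 0, 0, 0], [0, -3.1, 1.0, 0, 0, 0], [0, -3.4, 1.3, 0, 0, 0], [0, -3.4, 1.3, 0, 0, 0], [0, -3.4, 1.3, 0, 0, 0]]

```text
time_s: 8.97
ee_pos: [0.615, -0.2826, 0.0574]
eef_rot: [3.141, -0.001, 3.139]
force: [0.6, 0.3, -0.6]
grip_width: 0.0311
grip_force: 40.0
```

```bash
python3 go.py .617 -.284 -.017 180
python3 - <<'E'
from h import *
P=pose(); a=ctrl.camera("wrist"); save(a,"w5.png")
for n,z in [("case_small",.0),("case_medium",0.),("case_large",0.),("clip_stand",0.)]:
    for r in ctrl.place_of(n,"wrist")[:2]: print(n,np.round(r["at"],1),round(r["confidence"],2),np.round(at_z("wrist",r["at"],z,P),4))
hsv=cv2.cvtColor(a,cv2.COLOR_RGB2HSV)
blue=((hsv[...,0]>105)&(hsv[...,0]<130)&(hsv[...,1]>80)).astype(np.uint8)
n,l,st,ce=cv2.connectedComponentsWithStats(blue)
for i in range(1,n):
    if st[i,4]>300: print("recess",st[i],ce[i],np.round(at_z("wrist",ce[i],.009,P),4))
E
```

```text
8.9667 [ 0.615  -0.2826  0.0574] [-0.07 -0.05  2.48] [ 0.01 -0.01 -0.02] J6 -2.05
case_small [315.2 245.1] 0.68 [ 0.616  -0.2849 -0.    ]
case_medium [283.3  45.3] 0.55 [ 0.4721 -0.3066  0.    ]
case_large [549.2  43.7] 0.86 [ 0.4714 -0.1215  0.    ]
clip_stand [538.6 218.9] 0.87 [ 0.5952 -0.11    0.    ]
recess [ 242    0   84   86 5930] [283.15278246  40.2688027 ] [ 0.4714 -0.3059  0.009 ]
recess [ 508    0  105   98 8517] [559.05436186  44.30985089] [ 0.4742 -0.1201  0.009 ]
recess [ 290  222   55   43 1753] [317.16600114 242.5248146 ] [ 0.6116 -0.2833  0.009 ]
```

View pics/w5.png

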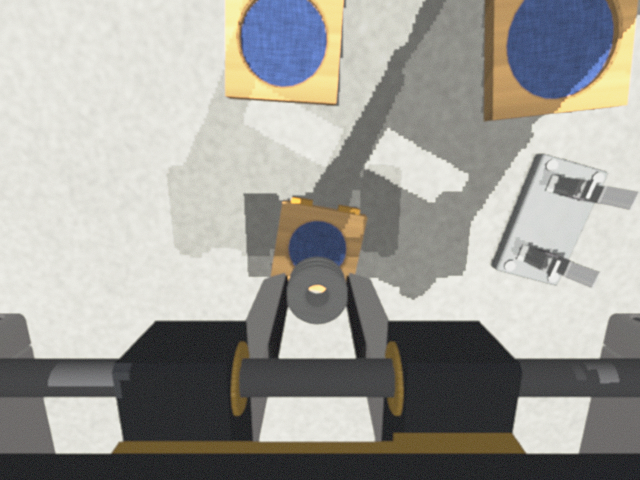

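The ring sits level and centred in the fingers (pixel (317,292)). The small case's recess lies just beyond, at about (.617,-.284). Lowering in two stages.

step_arm:
  plan:
    - [[-0.1, -0.04, 0.6, 0, 0, 0], [-0.12, -0.04, 1.2, 0, 0, 0], [-0.12, -0.04, 1.8, 0, 0, 0], [-0.12, -0.04, 2.2, 0, 0, 0], [-0.12, -0.04, 2.4, 0, 0, 0], [-0.12, -0.04, 2.4, 0, 0, 0]]

```text
time_s: 9.72
ee_pos: [0.6185, -0.2841, -0.0149]
eef_rot: [3.141, -0.001, 3.14]
force: [-1.0, 0.2, -0.7]
grip_width: 0.0309
grip_force: 40.0
```

step_arm:
  plan:
    - [[0, 0, 0.05, 0, 0, 0], [0, 0, 0.08, 0, 0, 0], [0, 0, 0.1, 0, 0, 0], [0, 0, 0.1, 0, 0, 0], [0, 0, 0.1, 0, 0, 0]]

```text
time_s: 10.13
ee_pos: [0.619, -0.2848, -0.0164]
eef_rot: [-3.141, 0.001, 3.14]
force: [-0.2, 0.2, -1.1]
grip_width: 0.0309
grip_force: 40.0
```

step_arm:
  plan:
    - [[0, 0, 0.03, 0, 0, 0], [0, 0, 0.06, 0, 0, 0], [0, 0, 0.06, 0, 0, 0]]

```text
time_s: 10.38
ee_pos: [0.6188, -0.2847, -0.0189]
eef_rot: [3.141, -0.0, 3.14]
force: [-0.2, -0.3, -0.1]
grip_width: 0.0308
grip_force: 40.0
```

step_arm:
  plan:
    - [[0, 0, 0.015, 0, 0, 0], [0, 0, 0.03, 0, 0, 0], [0, 0, 0.03, 0, 0, 0]]

```text
time_s: 10.63
ee_pos: [0.6188, -0.2847, -0.0197]
eef_rot: [3.142, -0.0, 3.14]
force: [0.6, -0.8, -1.0]
grip_width: 0.0309
grip_force: 40.0
```

step_arm:
  plan:
    - [[0, 0, 0.015, 0, 0, 0], [0, 0, 0.03, 0, 0, 0], [0, 0, 0.03, 0, 0, 0]]

```text
time_s: 10.88
ee_pos: [0.6189, -0.2847, -0.0198]
eef_rot: [-3.141, 0.0, 3.14]
force: [-4.3, 2.1, 5.6]
grip_width: 0.0306
grip_force: 40.0
```

```bash
python3 -c "
from h import *
o=ctrl.get_obs(); print(o['force'],o['moment'],o['ee_pos'])
s=ctrl.camera('side'); save(cv2.resize(s[300:400,410:540],(780,600),interpolation=cv2.INTER_CUBIC),'s6.png')"
```

```text
[-4.33253614  2.07560762  5.57285196] [0.37082306 0.73884552 0.05846252] [ 0.61889576 -0.28472874 -0.01981421]
```

View pics/s6.png

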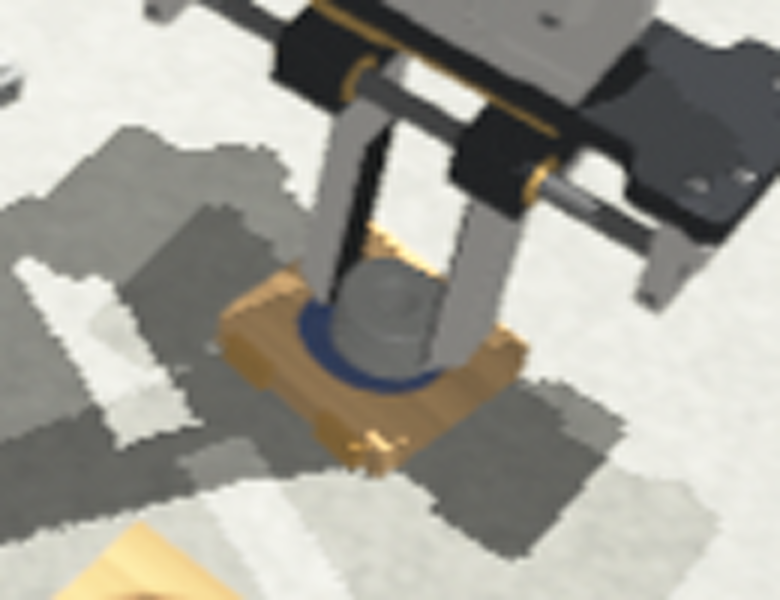

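Contact comes at 5.6 N at exactly the predicted floor height, and the ring is inside the blue recess. Releasing.

step_arm:
  plan:
    - [[0, 0, -0.01, 0, 0, 0], [0, 0, -0.01, 0, 0, 0], [0, 0, -0.01, 0, 0, 0], [0, 0, -0.01, 0, 0, 0], [0, 0, -0.01, 0, 0, 0], [0, 0, -0.01, 0, 0, 0]]
  grip: 0.75

```text
time_s: 11.43
ee_pos: [0.6188, -0.2847, -0.0203]
eef_rot: [3.142, -0.0, 3.14]
force: [-0.5, -0.5, -0.7]
grip_width: 0.067
grip_force: 0.0
```

step_arm:
  plan:
    - [[0, 0, -0.3, 0, 0, 0], [0, 0, -1.0, 0, 0, 0], [0, 0, -2.0, 0, 0, 0], [0, 0, -3.0, 0, 0, 0], [0, 0, -3.9, 0, 0, 0], [0, 0, -3.9, 0, 0, 0]]

```text
time_s: 11.93
ee_pos: [0.6211, -0.2858, 0.1042]
eef_rot: [-3.137, 0.008, 3.14]
force: [-0.4, -0.2, 1.2]
grip_width: 0.0708
grip_force: 0.0
```

```bash
python3 go.py .572 .232 .1 180;  python3 - <<'E'
from h import *
P=pose(); a=ctrl.camera("wrist"); save(a,"w7.png")
for n,z in [("ring_small",.008),("case_small",0),("clip_stand",0.)]:
    for r in ctrl.place_of(n,"wrist")[:2]: print(n,np.round(r["at"],1),round(r["confidence"],2),np.round(at_z("wrist",r["at"],z,P),4))
for r in ctrl.masks_of("clip_stand","wrist")[:1]:
    cs,_=cv2.findContours(r["pixels"].astype(np.uint8),0,1); c=max(cs,key=cv2.contourArea); print([np.round(at_z("wrist",q,.012,P),4).tolist() for q in cv2.boxPoints(cv2.minAreaRect(c))])
E
```

```text
11.9333 [ 0.6211 -0.2858  0.1042] [ 1.67 17.26  0.05] [-0.04  0.08 -0.02] J6 -2.05
ring_small [318.6 232.3] 0.6 [ 0.6213 -0.2857  0.008 ]
case_small [319.9 224.9] 0.77 [ 0.6162 -0.2845  0.    ]
clip_stand [514.5 205.4] 0.72 [ 0.5984 -0.1086  0.    ]
[[0.6302, -0.1506, 0.012], [0.5394, -0.1248, 0.012], [0.5665, -0.0523, 0.012], [0.6617, -0.0729, 0.012]]
```

View pics/w7.png

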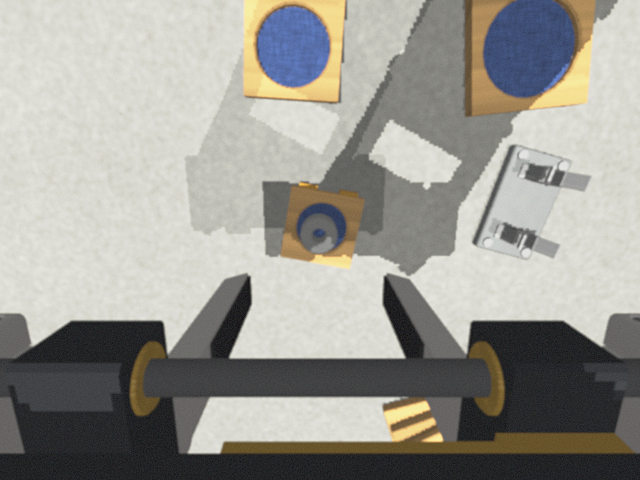

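The small ring sits inside its recess at (319,232). Going to the medium ring.

step_arm:
  plan:
    - [[0.2, 1.2, 0, 0, 0, 0], [0.4, 2.5, 0, 0, 0, 0], [0.6, 3.8, 0, 0, 0, 0], [0.8, 5.1, 0, 0, 0, 0], [1.0, 6.4, 0, 0, 0, 0], [1.2, 7.7, 0, 0, 0, 0], [1.4, 9.0, 0, 0, 0, 0], [1.58, 10.3, 0, 0, 0, 0]]
  grip: 0.85

```text
time_s: 12.85
ee_pos: [0.5709, 0.0261, 0.0959]
eef_rot: [3.142, -0.002, 3.139]
force: [-0.0, 1.2, 0.3]
grip_width: 0.08
grip_force: 0.0
```

step_arm:
  plan:
    - [[0, 1.3, 0, 0, 0, 0], [0, 2.6, 0, 0, 0, 0], [0, 3.9, 0, 0, 0, 0], [0, 5.2, 0, 0, 0, 0], [0, 6.4, 0, 0, 0, 0], [0, 6.9, 0, 0, 0, 0], [0, 6.9, 0, 0, 0, 0], [0, 6.9, 0, 0, 0, 0]]

```text
time_s: 13.52
ee_pos: [0.5721, 0.2312, 0.0958]
eef_rot: [-3.141, -0.001, 3.141]
force: [-0.6, 0.4, -0.4]
grip_width: 0.0799
grip_force: 0.0
```

```bash
cat > look.py <<'E'
import sys
from h import *
P=pose(); a=ctrl.camera("wrist"); print(P[0])
if len(sys.argv)>3: save(a,sys.argv[3])
n=sys.argv[1]; z=float(sys.argv[2])
for r in ctrl.place_of(n,"wrist")[:3]: print(n,np.round(r["at"],1),round(r["confidence"],2),np.round(at_z("wrist",r["at"],z,P),4))
for k in ctrl.masks_of(n,"wrist")[:2]:
    cs,_=cv2.findContours(k["pixels"].astype(np.uint8),0,1); c=max(cs,key=cv2.contourArea); (x,y),r=cv2.minEnclosingCircle(c)
    print("mask",round(k["confidence"],2),round(x),round(y),round(r),np.round(at_z("wrist",(x,y),z+.016,P),4))
E
python3 look.py ring_medium .05; python3 go.py .5715 .232 .05 180
```

```text
[0.57207822 0.23115213 0.09580614]
ring_medium [319.8 246. ] 0.83 [0.5708 0.2324 0.05  ]
mask 0.81 318 250 33 [0.5698 0.231  0.066 ]
13.6667 [0.5727 0.2298 0.0966] [0.04 0.07 1.55] [-0.   -0.   -0.04] J6 -1.24
```

step_arm:
  plan:
    - [[0.04, 0.03, 0.8, 0, 0, 0], [0.04, 0.03, 1.6, 0, 0, 0], [0.04, 0.03, 2.2, 0, 0, 0], [0.04, 0.03, 2.46, 0, 0, 0], [0.04, 0.03, 2.46, 0, 0, 0], [0.04, 0.03, 2.46, 0, 0, 0]]

```text
time_s: 14.17
ee_pos: [0.5718, 0.2317, 0.0237]
eef_rot: [3.141, 0.0, 3.139]
force: [0.7, 0.5, 0.5]
grip_width: 0.0799
grip_force: 0.0
```

step_arm:
  plan:
    - [[0, 0, 0, 0, 0, 0], [0, 0, 0, 0, 0, 0], [0, 0, 0, 0, 0, 0], [0, 0, 0, 0, 0, 0], [0, 0, 0, 0, 0, 0], [0, 0, 0, 0, 0, 0], [0, 0, 0, 0, 0, 0], [0, 0, 0, 0, 0, 0]]
  grip: 0
  squeeze: 40

```text
time_s: 14.83
ee_pos: [0.5713, 0.2324, 0.0232]
eef_rot: [3.142, 0.0, 3.14]
force: [-0.1, -0.4, 2.1]
grip_width: 0.0436
grip_force: 40.0
```

Gripped. Lifting and carrying to the medium case at (.4715,-.307).

step_arm:
  plan:
    - [[0, 0, -0.3, 0, 0, 0], [0, 0, -1.0, 0, 0, 0], [0, 0, -1.8, 0, 0, 0], [0, 0, -2.5, 0, 0, 0], [0, 0, -2.5, 0, 0, 0]]

```text
time_s: 15.25
ee_pos: [0.5731, 0.2329, 0.1027]
eef_rot: [3.14, 0.006, 3.14]
force: [-0.1, -0.1, -1.0]
grip_width: 0.0434
grip_force: 40.0
```

step_arm:
  plan:
    - [[0.2, -0.8, 0, 0, 0, 0], [0.5, -2.0, 0, 0, 0, 0], [0.8, -3.3, 0, 0, 0, 0], [1.1, -4.6, 0, 0, 0, 0], [1.4, -5.9, 0, 0, 0, 0], [1.7, -7.2, 0, 0, 0, 0], [2.0, -8.4, 0, 0, 0, 0], [2.3, -9.6, 0, 0, 0, 0]]

```text
time_s: 15.92
ee_pos: [0.5004, -0.0572, 0.0972]
eef_rot: [3.141, -0.001, 3.139]
force: [0.8, -0.9, -2.5]
grip_width: 0.0436
grip_force: 40.0
```

```bash
python3 go.py .4715 -.307 .05 180
```

```text
15.9167 [ 0.5004 -0.0572  0.0972] [ 0.95 -8.33  1.57] [ 0.   -0.01 -0.02] J6 -1.76
```

step_arm:
  plan:
    - [[0.2, -1.2, 0, 0, 0, 0], [0.4, -2.5, 0, 0, 0, 0], [0.6, -3.8, 0, 0, 0, 0], [0.8, -5.1, 0.2, 0, 0, 0], [0.95, -6.4, 0.6, 0, 0, 0], [0.95, -7.5, 1.0, 0, 0, 0], [0.95, -8.2, 1.4, 0, 0, 0], [0.95, -8.2, 1.4, 0, 0, 0]]

```text
time_s: 16.58
ee_pos: [0.4707, -0.3042, 0.0526]
eef_rot: [3.14, -0.003, 3.136]
force: [-1.3, 1.0, -2.3]
grip_width: 0.0436
grip_force: 40.0
```

```bash
python3 look.py case_medium 0; python3 look.py ring_medium .075;  python3 go.py .4715 -.307 -.014 180
```

```text
[ 0.4707044  -0.30415655  0.05258937]
case_medium [314.7 250.1] 0.84 [ 0.4744 -0.3068  0.    ]
mask 0.64 316 235 63 [ 0.4585 -0.3056  0.016 ]
[ 0.47239524 -0.3009346   0.05539823]
ring_medium [319.1 281.6] 0.57 [ 0.4754 -0.3006  0.075 ]
mask 0.63 316 288 47 [ 0.4729 -0.3023  0.091 ]
16.8833 [ 0.4731 -0.3007  0.0564] [ 0.05 -0.21  2.35] [-0.    0.   -0.01] J6 -2.2
```

step_arm:
  plan:
    - [[0.03, -0.15, 0.6, 0, 0, 0], [0.03, -0.2, 1.2, 0, 0, 0], [0.03, -0.2, 1.8, 0, 0, 0], [0.03, -0.2, 2.2, 0, 0, 0], [0.03, -0.2, 2.35, 0, 0, 0], [0.03, -0.2, 2.35, 0, 0, 0]]

```text
time_s: 17.38
ee_pos: [0.4717, -0.3069, -0.015]
eef_rot: [3.141, -0.001, 3.14]
force: [-0.3, 0.4, -2.2]
grip_width: 0.0434
grip_force: 40.0
```

step_arm:
  plan:
    - [[0, 0, 0.03, 0, 0, 0], [0, 0, 0.06, 0, 0, 0], [0, 0, 0.06, 0, 0, 0], [0, 0, 0.06, 0, 0, 0]]

```text
time_s: 17.72
ee_pos: [0.4721, -0.3077, -0.0157]
eef_rot: [-3.141, 0.001, 3.14]
force: [-0.1, -0.3, -2.5]
grip_width: 0.0433
grip_force: 40.0
```

step_arm:
  plan:
    - [[0, 0, 0.02, 0, 0, 0], [0, 0, 0.05, 0, 0, 0], [0, 0, 0.05, 0, 0, 0]]

```text
time_s: 17.97
ee_pos: [0.4717, -0.3075, -0.0179]
eef_rot: [3.142, -0.0, 3.14]
force: [-0.9, 0.7, -1.6]
grip_width: 0.0437
grip_force: 40.0
```

step_arm:
  plan:
    - [[0, 0, 0.015, 0, 0, 0], [0, 0, 0.03, 0, 0, 0], [0, 0, 0.03, 0, 0, 0]]

```text
time_s: 18.22
ee_pos: [0.4718, -0.3075, -0.0188]
eef_rot: [3.142, 0.0, 3.14]
force: [-0.1, 0.5, -1.9]
grip_width: 0.0436
grip_force: 40.0
```

step_arm:
  plan:
    - [[0, 0, 0.015, 0, 0, 0], [0, 0, 0.02, 0, 0, 0], [0, 0, 0.02, 0, 0, 0]]

```text
time_s: 18.47
ee_pos: [0.4718, -0.3075, -0.0188]
eef_rot: [-3.141, 0.0, 3.14]
force: [-2.3, 1.8, 5.5]
grip_width: 0.0436
grip_force: 40.0
```

Contact at the predicted −0.0188. Releasing, rising, then checking.

step_arm:
  plan:
    - [[0, 0, -0.01, 0, 0, 0], [0, 0, -0.01, 0, 0, 0], [0, 0, -0.01, 0, 0, 0], [0, 0, -0.01, 0, 0, 0], [0, 0, -0.01, 0, 0, 0], [0, 0, -0.01, 0, 0, 0]]
  grip: 0.9

```text
time_s: 18.97
ee_pos: [0.4718, -0.3075, -0.019]
eef_rot: [-3.142, 0.0, 3.14]
force: [-0.5, -0.2, -0.2]
grip_width: 0.0798
grip_force: 0.0
```

step_arm:
  plan:
    - [[0, 0, -0.3, 0, 0, 0], [0, 0, -1.0, 0, 0, 0], [0, 0, -2.0, 0, 0, 0], [0, 0, -3.0, 0, 0, 0], [0, 0, -3.9, 0, 0, 0], [0, 0, -3.9, 0, 0, 0], [0, 0, -3.9, 0, 0, 0]]

```text
time_s: 19.55
ee_pos: [0.4724, -0.3079, 0.0998]
eef_rot: [-3.14, 0.003, 3.14]
force: [0.2, 0.5, -0.9]
grip_width: 0.0846
grip_force: 0.0
```

```bash
python3 look.py ring_medium .008 w8.png; python3 look.py case_medium 0;python3 go.py .575 .349 .1 180
```

```text
[ 0.47238996 -0.30790733  0.09976009]
ring_medium [319.4 232.8] 0.74 [ 0.4715 -0.3068  0.008 ]
mask 0.67 317 235 28 [ 0.4699 -0.3088  0.024 ]
[ 0.47128554 -0.30710944  0.09690614]
case_medium [315.8 234.1] 0.9 [ 0.4724 -0.3089  0.    ]
mask 0.64 319 232 61 [ 0.4673 -0.306   0.016 ]
19.85 [ 0.4714 -0.3072  0.097 ] [-3.41 21.88 -0.08] [ 0.01 -0.01 -0.02] J6 -2.21
```

step_arm:
  plan:
    - [[-0.2, 1.2, 0, 0, 0, 0], [-0.4, 2.5, 0, 0, 0, 0], [-0.6, 3.8, 0, 0, 0, 0], [-0.8, 5.1, 0, 0, 0, 0], [-1.0, 6.4, 0, 0, 0, 0], [-1.2, 7.7, 0, 0, 0, 0], [-1.4, 9.0, 0, 0, 0, 0], [-1.6, 10.3, 0, 0, 0, 0]]
  grip: 1

```text
time_s: 20.52
ee_pos: [0.5201, 0.0034, 0.0976]
eef_rot: [-3.142, -0.001, 3.14]
force: [0.7, -0.4, 0.8]
grip_width: 0.094
grip_force: 0.0
```

step_arm:
  plan:
    - [[-0.2, 1.3, 0, 0, 0, 0], [-0.4, 2.6, 0, 0, 0, 0], [-0.6, 3.9, 0, 0, 0, 0], [-0.8, 5.2, 0, 0, 0, 0], [-1.0, 6.5, 0, 0, 0, 0], [-1.2, 7.8, 0, 0, 0, 0], [-1.4, 9.1, 0, 0, 0, 0], [-1.6, 10.4, 0, 0, 0, 0]]

```text
time_s: 21.18
ee_pos: [0.5687, 0.3152, 0.0973]
eef_rot: [-3.141, -0.001, 3.14]
force: [0.9, 0.5, 0.6]
grip_width: 0.0937
grip_force: 0.0
```

```bash
python3 go.py .575 .349 .1 180
```

```text
21.1833 [0.5687 0.3152 0.0973] [-0.21  1.13 -0.09] [-0.   -0.01 -0.02] J6 -1.12
```

step_arm:
  plan:
    - [[-0.1, 0.6, 0, 0, 0, 0], [-0.2, 1.1, 0, 0, 0, 0], [-0.2, 1.1, 0, 0, 0, 0], [-0.2, 1.1, 0, 0, 0, 0]]

```text
time_s: 21.52
ee_pos: [0.5747, 0.3463, 0.0969]
eef_rot: [-3.141, -0.001, 3.14]
force: [-0.2, -0.6, 0.3]
grip_width: 0.0938
grip_force: 0.0
```

```bash
python3 look.py ring_large .05; python3 go.py .575 .349 .0222 180
```

```text
[0.57470328 0.34630252 0.09693605]
ring_large [492.9 194.2] 0.82 [0.5342 0.4754 0.05  ]
ring_large [228.4 367.8] 0.78 [0.6796 0.2708 0.05  ]
ring_large [321.1 247.7] 0.65 [0.5751 0.3485 0.05  ]
mask 0.86 227 356 27 [0.658  0.2746 0.066 ]
mask 0.64 322 252 44 [0.5739 0.3489 0.066 ]
21.6667 [0.5752 0.3452 0.0979] [0.01 0.13 2.52] [-0.   -0.   -0.03] J6 -1.08
```

step_arm:
  plan:
    - [[0, 0.1, 0.8, 0, 0, 0], [0, 0.11, 1.6, 0, 0, 0], [0, 0.11, 2.2, 0, 0, 0], [0, 0.11, 2.5, 0, 0, 0], [0, 0.11, 2.5, 0, 0, 0], [0, 0.11, 2.5, 0, 0, 0]]

```text
time_s: 22.17
ee_pos: [0.5755, 0.3492, 0.0237]
eef_rot: [3.141, 0.0, 3.139]
force: [-0.3, 0.1, 0.3]
grip_width: 0.0934
grip_force: 0.0
```

step_arm:
  plan:
    - [[0, 0, 0, 0, 0, 0], [0, 0, 0, 0, 0, 0], [0, 0, 0, 0, 0, 0], [0, 0, 0, 0, 0, 0], [0, 0, 0, 0, 0, 0], [0, 0, 0, 0, 0, 0], [0, 0, 0, 0, 0, 0], [0, 0, 0, 0, 0, 0]]
  grip: 0
  squeeze: 50

```text
time_s: 22.83
ee_pos: [0.5752, 0.3497, 0.0232]
eef_rot: [3.142, 0.0, 3.14]
force: [-1.5, -0.5, 0.8]
grip_width: 0.0579
grip_force: 50.0
```

step_arm:
  plan:
    - [[0, 0, -0.3, 0, 0, 0], [0, 0, -1.0, 0, 0, 0], [0, 0, -1.8, 0, 0, 0], [0, 0, -2.5, 0, 0, 0], [0, 0, -2.5, 0, 0, 0]]

```text
time_s: 23.25
ee_pos: [0.5767, 0.3505, 0.1029]
eef_rot: [3.138, 0.006, 3.14]
force: [0.7, 0.4, -2.0]
grip_width: 0.0575
grip_force: 50.0
```

step_arm:
  plan:
    - [[0.2, -0.8, 0, 0, 0, 0], [0.4, -2.0, 0, 0, 0, 0], [0.7, -3.3, 0, 0, 0, 0], [1.0, -4.6, 0, 0, 0, 0], [1.3, -5.9, 0, 0, 0, 0], [1.6, -7.2, 0, 0, 0, 0], [1.9, -8.4, 0, 0, 0, 0], [2.2, -9.6, 0, 0, 0, 0]]

```text
time_s: 23.92
ee_pos: [0.5072, 0.06, 0.0969]
eef_rot: [-3.142, -0.001, 3.139]
force: [0.5, -0.4, -4.1]
grip_width: 0.0576
grip_force: 50.0
```

```bash
python3 go.py .4735 -.1205 .055 180
```

```text
23.9167 [0.5072 0.06   0.0969] [ 1.11 -6.02  1.4 ] [-0.   -0.01 -0.02] J6 -1.52
```

step_arm:
  plan:
    - [[0.3, -1.2, 0, 0, 0, 0], [0.6, -2.4, 0, 0, 0, 0], [0.9, -3.6, 0, 0, 0, 0], [1.11, -4.7, 0.4, 0, 0, 0], [1.11, -5.6, 0.9, 0, 0, 0], [1.11, -6.0, 1.3, 0, 0, 0], [1.11, -6.0, 1.3, 0, 0, 0], [1.11, -6.0, 1.3, 0, 0, 0]]

```text
time_s: 24.58
ee_pos: [0.4741, -0.1182, 0.058]
eef_rot: [3.141, -0.002, 3.138]
force: [-0.3, 0.0, -3.0]
grip_width: 0.0578
grip_force: 50.0
```

```bash
python3 look.py case_large 0; python3 go.py .4735 -.1205 -.014 180
```

```text
[ 0.47405914 -0.11815518  0.05795762]
case_large [314.4 240.1] 0.66 [ 0.4711 -0.121   0.    ]
mask 0.98 313 229 77 [ 0.4586 -0.1219  0.016 ]
24.7333 [ 0.4752 -0.1174  0.0594] [ 0.06 -0.1   2.45] [-0.    0.01 -0.01] J6 -1.89
```

step_arm:
  plan:
    - [[0.06, -0.1, 0.6, 0, 0, 0], [0.06, -0.1, 1.2, 0, 0, 0], [0.06, -0.1, 1.8, 0, 0, 0], [0.06, -0.1, 2.2, 0, 0, 0], [0.06, -0.1, 2.4, 0, 0, 0], [0.06, -0.1, 2.4, 0, 0, 0], [0.06, -0.1, 2.4, 0, 0, 0]]

```text
time_s: 25.32
ee_pos: [0.4735, -0.1208, -0.0124]
eef_rot: [-3.141, 0.001, 3.14]
force: [0.8, -0.1, -3.0]
grip_width: 0.058
grip_force: 50.0
```

step_arm:
  plan:
    - [[0, 0, 0.03, 0, 0, 0], [0, 0, 0.06, 0, 0, 0], [0, 0, 0.06, 0, 0, 0], [0, 0, 0.06, 0, 0, 0]]

```text
time_s: 25.65
ee_pos: [0.4733, -0.1212, -0.0145]
eef_rot: [-3.141, 0.001, 3.14]
force: [0.3, 0.6, -2.6]
grip_width: 0.0577
grip_force: 50.0
```

step_arm:
  plan:
    - [[0, 0, 0.03, 0, 0, 0], [0, 0, 0.09, 0, 0, 0], [0, 0, 0.09, 0, 0, 0], [0, 0, 0.09, 0, 0, 0]]

```text
time_s: 25.98
ee_pos: [0.473, -0.1212, -0.0176]
eef_rot: [3.142, -0.0, 3.139]
force: [0.0, -0.4, -3.1]
grip_width: 0.0577
grip_force: 50.0
```

step_arm:
  plan:
    - [[0, 0, 0.015, 0, 0, 0], [0, 0, 0.03, 0, 0, 0], [0, 0, 0.03, 0, 0, 0]]

```text
time_s: 26.23
ee_pos: [0.473, -0.1212, -0.0185]
eef_rot: [3.142, -0.0, 3.14]
force: [-0.2, 0.0, -3.6]
grip_width: 0.0582
grip_force: 50.0
```

step_arm:
  plan:
    - [[0, 0, 0.015, 0, 0, 0], [0, 0, 0.025, 0, 0, 0], [0, 0, 0.025, 0, 0, 0]]

```text
time_s: 26.48
ee_pos: [0.4731, -0.1212, -0.0189]
eef_rot: [-3.142, 0.0, 3.14]
force: [-2.8, 1.5, 3.9]
grip_width: 0.0579
grip_force: 50.0
```

step_arm:
  plan:
    - [[0, 0, -0.01, 0, 0, 0], [0, 0, -0.01, 0, 0, 0], [0, 0, -0.01, 0, 0, 0], [0, 0, -0.01, 0, 0, 0], [0, 0, -0.01, 0, 0, 0], [0, 0, -0.01, 0, 0, 0]]
  grip: 1

```text
time_s: 26.98
ee_pos: [0.4731, -0.1212, -0.0189]
eef_rot: [-3.142, 0.0, 3.14]
force: [-0.8, -0.6, 0.2]
grip_width: 0.0928
grip_force: 0.0
```

step_arm:
  plan:
    - [[0, 0, -0.3, 0, 0, 0], [0, 0, -1.0, 0, 0, 0], [0, 0, -2.0, 0, 0, 0], [0, 0, -3.0, 0, 0, 0], [0, 0, -3.9, 0, 0, 0], [0, 0, -3.9, 0, 0, 0], [0, 0, -3.9, 0, 0, 0]]

```text
time_s: 27.57
ee_pos: [0.4737, -0.1214, 0.0997]
eef_rot: [-3.141, 0.003, 3.14]
force: [0.5, 0.4, -0.8]
grip_width: 0.0942
grip_force: 0.0
```

```bash
python3 look.py ring_large .008 w9.png;python3 look.py case_large 0; python3 look.py clip_stand 0; python3 go.py .456 .1118 .1 180
```

```text
[ 0.47373916 -0.12142885  0.09972101]
ring_large [320.4 231.2] 0.72 [ 0.4714 -0.1194  0.008 ]
mask 0.95 317 236 37 [ 0.4719 -0.1226  0.024 ]
[ 0.47246175 -0.1209797   0.09718306]
case_large [317.  229.8] 0.85 [ 0.4696 -0.1218  0.    ]
case_large [314.5 236.2] 0.57 [ 0.4756 -0.1241  0.    ]
mask 0.57 318 232 74 [ 0.4681 -0.1208  0.016 ]
[ 0.47263461 -0.1210608   0.09726516]
clip_stand [329.1 353.5] 0.71 [ 0.595  -0.1101  0.    ]
mask 0.97 337 338 37 [ 0.5691 -0.1035  0.016 ]
28.0167 [ 0.4729 -0.1211  0.0977] [ 0.58  7.76 -0.07] [ 0.   -0.01 -0.02] J6 -1.89
```

View pics/w9.png

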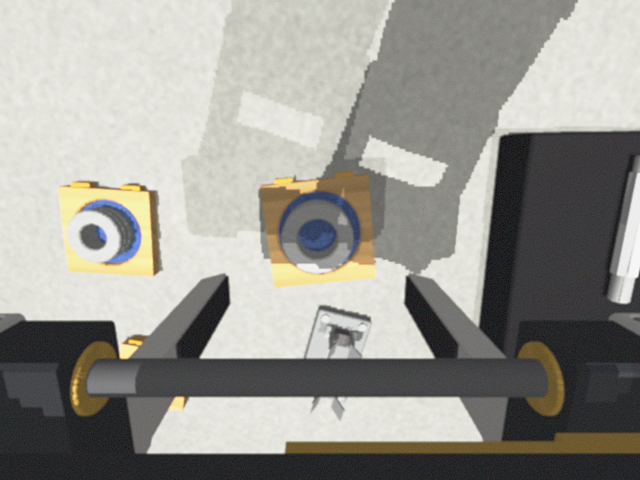

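Both rings are inside their recesses: large at (318,234), medium at (100,236). Now the plug.

step_arm:
  plan:
    - [[0.1, 1.2, 0, 0, 0, 0], [0.3, 2.5, 0, 0, 0, 0], [0.5, 3.8, 0, 0, 0, 0], [0.57, 5.1, 0, 0, 0, 0], [0.57, 6.4, 0, 0, 0, 0], [0.57, 7.4, 0, 0, 0, 0], [0.57, 7.75, 0, 0, 0, 0], [0.57, 7.75, 0, 0, 0, 0]]
  grip: 0.6

```text
time_s: 28.68
ee_pos: [0.4562, 0.1131, 0.0979]
eef_rot: [3.142, -0.0, -3.141]
force: [0.4, -0.3, -1.5]
grip_width: 0.0564
grip_force: 0.0
```

```bash
python3 - <<'E'
from h import *
P=pose(); a=ctrl.camera("wrist"); print(P[0]); save(a,"w10.png")
for r in ctrl.place_of("plug_gauge","wrist")[:2]: print(np.round(r["at"],1),round(r["confidence"],2),np.round(at_z("wrist",r["at"],.058,P),4))
for r in ctrl.masks_of("plug_gauge","wrist")[:1]:
    m=r["pixels"]; cs,_=cv2.findContours(m.astype(np.uint8),0,1); c=max(cs,key=cv2.contourArea).reshape(-1,2).astype(float)
    W=np.array([at_z("wrist",q,.06,P)[:2] for q in c]).astype(np.float32); (cx,cy),(w,h),an=cv2.minAreaRect(W*1000); print("rect",cx,cy,w,h,an)
    rows=np.arange(*np.where(m.any(1))[0][[0,-1]]); wd=m[rows].sum(1); mid=[np.where(m[k])[0].mean() for k in rows]
    X=np.array([at_z("wrist",(u,v),.063,P)[:2] for u,v in zip(mid,rows)]); s=slice(10,-10)
    f=np.polyfit(X[s,0],X[s,1],1); print("yaw deg",np.degrees(f[0]),"y at .456",np.polyval(f,.456),"ends x",X[0,0],X[-1,0]); print(wd.tolist())
E
python3 go.py .456 .1118 .016 180
```

```text
[0.45622899 0.11309195 0.09794668]
[316.4 249.9] 0.57 [0.4565 0.1118 0.058 ]
rect 460.837646484375 111.82540893554688 112.64564514160156 17.22794532775879 1.122673749923706
yaw deg 1.017410700263493 y at .456 0.11187921147993055 ends x 0.40439092277461447 0.5147120429517108
[3, 18, 20, 21, 21, 21, 21, 21, 21, 20, 20, 21, 21, 21, 20, 20, 20, 21, 22, 22, 22, 23, 23, 23, 23, 23, 23, 23, 22, 23, 23, 23, 23, 23, 23, 23, 23, 23, 23, 23, 24, 24, 24, 24, 23, 23, 23, 23, 22, 22, 22, 22, 22, 22, 22, 22, 22, 22, 22, 22, 23, 23, 23, 23, 23, 23, 23, 23, 23, 23, 23, 23, 23, 23, 23, 24, 23, 23, 23, 23, 23, 23, 23, 23, 23, 23, 23, 22, 22, 22, 22, 22, 22, 22, 22, 22, 22, 21, 21, 21, 21, 21, 21, 21, 21, 21, 21, 21, 21, 21, 21, 21, 22, 22, 22, 22, 21, 21, 20, 19, 18, 18, 18, 18, 18, 18, 17, 17, 17, 17, 17, 17, 17, 18, 18, 18, 18, 18, 18, 18, 18, 17, 17, 15, 13]
28.8333 [0.4565 0.1103 0.098 ] [0.02 0.05 2.73] [-0.   -0.   -0.02] J6 -1.41
```

step_arm:
  plan:
    - [[0, 0, 0.8, 0, 0, -0.15], [0, 0, 1.6, 0, 0, -0.15], [0, 0, 2.3, 0, 0, -0.15], [0, 0, 2.6, 0, 0, -0.15], [0, 0, 2.7, 0, 0, -0.15], [0, 0, 2.7, 0, 0, -0.15], [0, 0, 2.7, 0, 0, -0.15]]

```text
time_s: 29.42
ee_pos: [0.4572, 0.111, 0.0181]
eef_rot: [3.141, 0.001, -3.129]
force: [0.4, 0.0, -0.5]
grip_width: 0.0563
grip_force: 0.0
```

```bash
python3 go.py .456 .1118 .0155 181
```

```text
29.4167 [0.4572 0.111  0.0181] [0.04 0.03 0.09] [ 0.    0.01 -0.04] J6 -1.42
```

step_arm:
  plan:
    - [[0.02, 0.02, 0.04, 0, 0, 0], [0.02, 0.02, 0.07, 0, 0, 0], [0.02, 0.02, 0.07, 0, 0, 0]]

```text
time_s: 29.67
ee_pos: [0.4561, 0.112, 0.0155]
eef_rot: [3.142, 0.001, -3.128]
force: [0.2, -0.7, 0.2]
grip_width: 0.056
grip_force: 0.0
```

step_arm:
  plan:
    - [[0, 0, 0, 0, 0, 0], [0, 0, 0, 0, 0, 0], [0, 0, 0, 0, 0, 0], [0, 0, 0, 0, 0, 0], [0, 0, 0, 0, 0, 0], [0, 0, 0, 0, 0, 0], [0, 0, 0, 0, 0, 0], [0, 0, 0, 0, 0, 0]]
  grip: 0
  squeeze: 60

```text
time_s: 30.33
ee_pos: [0.4559, 0.112, 0.015]
eef_rot: [3.142, 0.0, -3.128]
force: [0.0, -0.3, 1.4]
grip_width: 0.015
grip_force: 60.0
```

step_arm:
  plan:
    - [[0, 0, -0.3, 0, 0, 0], [0, 0, -0.9, 0, 0, 0], [0, 0, -1.7, 0, 0, 0], [0, 0, -2.5, 0, 0, 0], [0, 0, -3.0, 0, 0, 0], [0, 0, -3.0, 0, 0, 0]]

```text
time_s: 30.83
ee_pos: [0.4573, 0.1122, 0.1085]
eef_rot: [3.141, 0.005, -3.128]
force: [-0.1, -0.7, -0.1]
grip_width: 0.015
grip_force: 60.0
```

step_arm:
  plan:
    - [[-0.5, -0.3, 0, 0, 0, 0], [-1.5, -1.0, 0, 0, 0, 0], [-2.5, -1.6, 0, 0, 0, 0], [-3.5, -2.3, 0, 0, 0, 0], [-4.3, -2.8, 0, 0, 0, 0], [-4.7, -3.1, 0, 0, 0, 0], [-4.7, -3.1, 0, 0, 0, 0], [-4.7, -3.1, 0, 0, 0, 0]]

```text
time_s: 31.5
ee_pos: [0.5975, 0.0206, 0.1036]
eef_rot: [3.141, -0.002, -3.129]
force: [-0.6, 0.4, -0.9]
grip_width: 0.0154
grip_force: 60.0
```

Run:
```python
from h import *
P=pose(); a=ctrl.camera("wrist"); print(P[0],ctrl.get_obs()["eef_rot"],ctrl.get_obs()["grip_force"]); save(a,"w11.png")
def proj(X):
    m=ctrl.camera_model("wrist"); T=np.linalg.inv(np.array(m["tool_from_camera"])); c=T[:3,:3]@(P[1].T@(np.array(X)-P[0]))+T[:3,3]; q=np.array(m["intrinsics"])@c; return q[:2]/q[2]
u=proj([.596,-.107,.012]).astype(int); print(u)
x0=max(0,u[0]-70);y0=max(0,u[1]-70); print(x0,y0)
save(cv2.resize(a[y0:y0+140,x0:x0+140],(600,600),interpolation=cv2.INTER_CUBIC),"w11c.png")
```

```text
[0.59753736 0.02062425 0.10360501] [ 3.14144551e+00 -1.73106140e-03 -3.12804129e+00] 59.99953117221594
[174 230]
104 160
```

View pics/w11c.png

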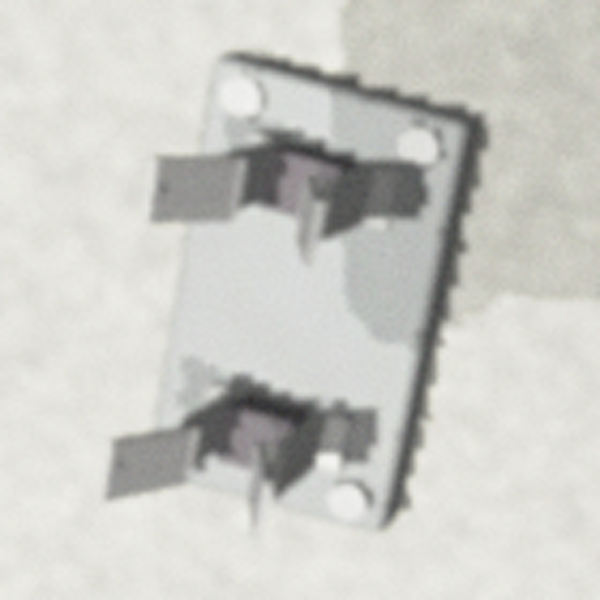

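The crop shows the stand's base corners at about (225,58), (470,122) and (383,523), and the clip seats at about (308,182) and (262,433).

```bash
python3 - <<'E'
from h import *
p=np.array([0.59753736,0.02062425,0.10360501]); P=(p,Ro.from_euler('xyz',[3.14144551,-1.73e-3,-3.12804]).as_matrix())
f=lambda q,z: at_z("wrist",(104+q[0]*140/600,160+q[1]*140/600),z,P)[:2]
A,B,C=[f(q,.012) for q in [(225,58),(470,122),(383,523)]]
print(A,B,C,"centre",(A+C)/2,"len",np.linalg.norm(A-B),np.linalg.norm(B-C))
for d in (B-A,C-B): print(np.degrees(np.arctan2(d[1],d[0])))
for z in (.012,.016,.022):
    D,E=f((308,182),z),f((262,433),z); print(z,D,E,(D+E)/2,np.linalg.norm(D-E),np.degrees(np.arctan2(*(E-D)[::-1])))
E
python3 go.py .597 -.1075 .1 164.5
```

```text
[ 0.54636119 -0.11776514] [ 0.55834567 -0.06976945] [ 0.64423676 -0.09339107] centre [ 0.59529897 -0.10557811] len 0.04946932535397742 0.08908006938367964
75.97998319187248
-15.377223880084365
0.012 [ 0.57090271 -0.10333382] [ 0.62435578 -0.11753172] [ 0.59762924 -0.11043277] 0.05530652371131485 -14.875101883482504
0.016 [ 0.57032916 -0.10175344] [ 0.62308953 -0.11576734] [ 0.59670934 -0.10876039] 0.05458979635244646 -14.875101883482545
0.022 [ 0.56946884 -0.09938286] [ 0.62119015 -0.11312077] [ 0.59532949 -0.10625181] 0.0535147053141439 -14.875101883482536
31.55 [0.5973 0.0211 0.104 ] [ 0.07 -4.29  0.13] [-0.   -0.02  2.71] J6 -1.61
```

step_arm:
  plan:
    - [[0.05, -0.6, 0, 0, 0, 0.5], [0.05, -1.4, 0, 0, 0, 1.1], [0.05, -2.3, 0, 0, 0, 1.7], [0.05, -3.2, 0.3, 0, 0, 2.3], [0.05, -3.9, 0.8, 0, 0, 2.63], [0.05, -4.25, 1.3, 0, 0, 2.63], [0.05, -4.25, 1.5, 0, 0, 2.63], [0.05, -4.25, 1.5, 0, 0, 2.63]]

```text
time_s: 32.22
ee_pos: [0.5971, -0.1058, 0.0586]
eef_rot: [3.141, -0.003, 2.88]
force: [-0.2, 1.3, -1.2]
grip_width: 0.015
grip_force: 60.0
```

```bash
python3 go.py .596 -.107 .03 165
python3 - <<'E'
from h import *
P=pose(); a=ctrl.camera("wrist").copy(); s=ctrl.camera("side")
A=cv2.resize(a[170:330,240:400],(400,400),interpolation=cv2.INTER_CUBIC); B=cv2.resize(s[240:340,340:440],(400,400),interpolation=cv2.INTER_CUBIC)
save(np.hstack([A,B]),"c12.png")
E
```

```text
32.2167 [ 0.5971 -0.1058  0.0586] [ 0.02 -0.05  0.95] [ 0.   -0.03  0.  ] J6 -1.55
```

View pics/c12.png

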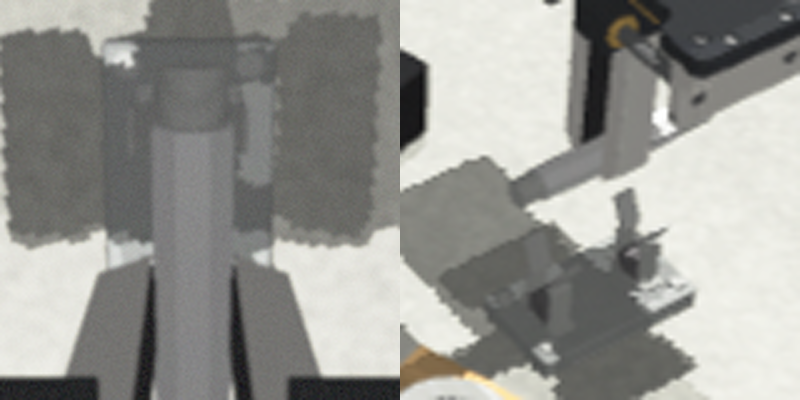

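The handle is parallel to the base and within about 1 mm of its centre line (handle at column 193, base centre at 189). Lowering, then pressing.

step_arm:
  plan:
    - [[0.02, -0.05, 0.5, 0, 0, 0], [0.02, -0.05, 1.0, 0, 0, 0], [0.02, -0.05, 1.4, 0, 0, 0], [0.02, -0.05, 1.5, 0, 0, 0], [0.02, -0.05, 1.5, 0, 0, 0]]

```text
time_s: 32.73
ee_pos: [0.5972, -0.1072, 0.0148]
eef_rot: [3.142, -0.001, 2.881]
force: [0.0, 0.1, -0.6]
grip_width: 0.015
grip_force: 60.0
```

step_arm:
  plan:
    - [[0, 0, 0.06, 0, 0, 0], [0, 0, 0.12, 0, 0, 0], [0, 0, 0.18, 0, 0, 0], [0, 0, 0.24, 0, 0, 0], [0, 0, 0.24, 0, 0, 0]]

```text
time_s: 33.15
ee_pos: [0.5973, -0.1079, 0.0077]
eef_rot: [3.142, -0.0, 2.88]
force: [0.5, 0.2, -0.9]
grip_width: 0.0153
grip_force: 60.0
```

```bash
python3 go.py .596 -.107 -.011 165; python3 -c "
from h import *
o=ctrl.get_obs(); print(o['force'],o['moment'],o['eef_rot'],o['grip_width'])"
```

```text
33.15 [ 0.5973 -0.1079  0.0077] [0.05 0.02 0.62] [ 0. -0. -0.] J6 -1.55
[ 0.52941498  0.24368918 -0.8566829 ] [ 0.00897693  0.01122518 -0.0167449 ] [ 3.14158172e+00 -2.18778694e-04  2.87976676e+00] 0.01527852115696998
```

step_arm:
  plan:
    - [[0, 0, 0.05, 0, 0, 0], [0, 0, 0.1, 0, 0, 0], [0, 0, 0.15, 0, 0, 0], [0, 0, 0.2, 0, 0, 0], [0, 0, 0.2, 0, 0, 0]]

```text
time_s: 33.57
ee_pos: [0.5976, -0.1078, 0.0018]
eef_rot: [3.141, 0.0, 2.88]
force: [1.6, 2.0, 0.8]
grip_width: 0.0149
grip_force: 60.0
```

step_arm:
  plan:
    - [[0, 0, 0.05, 0, 0, 0], [0, 0, 0.1, 0, 0, 0], [0, 0, 0.15, 0, 0, 0], [0, 0, 0.2, 0, 0, 0], [0, 0, 0.2, 0, 0, 0]]

```text
time_s: 33.98
ee_pos: [0.598, -0.1081, -0.0035]
eef_rot: [-3.142, 0.002, 2.88]
force: [2.8, 0.6, 2.8]
grip_width: 0.0151
grip_force: 60.0
```

step_arm:
  plan:
    - [[0, 0, 0.05, 0, 0, 0], [0, 0, 0.1, 0, 0, 0], [0, 0, 0.14, 0, 0, 0], [0, 0, 0.14, 0, 0, 0]]

```text
time_s: 34.32
ee_pos: [0.5969, -0.1078, -0.0093]
eef_rot: [-3.142, -0.001, 2.88]
force: [1.7, 1.3, -3.7]
grip_width: 0.0153
grip_force: 60.0
```

step_arm:
  plan:
    - [[0, 0, 0.03, 0, 0, 0], [0, 0, 0.06, 0, 0, 0], [0, 0, 0.06, 0, 0, 0]]

```text
time_s: 34.57
ee_pos: [0.597, -0.1078, -0.0107]
eef_rot: [3.142, -0.001, 2.88]
force: [-0.3, 1.6, -3.0]
grip_width: 0.015
grip_force: 60.0
```

step_arm:
  plan:
    - [[0, 0, 0.02, 0, 0, 0], [0, 0, 0.03, 0, 0, 0], [0, 0, 0.03, 0, 0, 0]]

```text
time_s: 34.82
ee_pos: [0.5972, -0.1078, -0.0109]
eef_rot: [-3.142, -0.0, 2.88]
force: [-2.8, 2.7, 1.9]
grip_width: 0.0151
grip_force: 60.0
```

```bash
python3 -c "
from h import *
for i in range(3):
  o=ctrl.get_obs(); print(o['ee_pos'],o['force'],o['moment']); ctrl.camera('top')"
```

```text
[ 0.59718724 -0.10784869 -0.01094045] [-2.79809897  2.69919802  1.8619309 ] [ 0.50625406  0.55778721 -0.05281093]
[ 0.59719364 -0.10784111 -0.01095022] [-2.37652743  1.92466746  1.69199812] [0.55212433 0.596663   0.00401273]
[ 0.597223   -0.10784364 -0.01096522] [-2.96427397  2.23111624  3.86707919] [0.54180688 0.66743717 0.06805968]
```

step_arm:
  plan:
    - [[0, 0, 0.02, 0, 0, 0], [0, 0, 0.03, 0, 0, 0], [0, 0, 0.03, 0, 0, 0]]

```text
time_s: 35.22
ee_pos: [0.5973, -0.1079, -0.011]
eef_rot: [3.142, -0.0, 2.88]
force: [-9.0, 4.0, 12.1]
grip_width: 0.015
grip_force: 60.0
```

It has bottomed out solidly at −0.011, the home height. Releasing and retreating straight up.

step_arm:
  plan:
    - [[0, 0, -0.04, 0, 0, 0], [0, 0, -0.04, 0, 0, 0], [0, 0, -0.04, 0, 0, 0], [0, 0, -0.04, 0, 0, 0], [0, 0, -0.04, 0, 0, 0], [0, 0, -0.04, 0, 0, 0], [0, 0, -0.04, 0, 0, 0]]
  grip: 0.55

```text
time_s: 35.8
ee_pos: [0.5974, -0.1079, -0.0109]
eef_rot: [-3.142, -0.0, 2.88]
force: [-0.0, 1.2, 0.7]
grip_width: 0.0517
grip_force: 0.0
```

step_arm:
  plan:
    - [[0, 0, -0.3, 0, 0, 0], [0, 0, -1.0, 0, 0, 0], [0, 0, -2.0, 0, 0, 0], [0, 0, -3.0, 0, 0, 0], [0, 0, -4.0, 0, 0, 0], [0, 0, -4.5, 0, 0, 0], [0, 0, -4.5, 0, 0, 0]]

```text
time_s: 36.38
ee_pos: [0.599, -0.1083, 0.129]
eef_rot: [3.141, 0.007, 2.88]
force: [0.1, -0.3, 0.4]
grip_width: 0.0514
grip_force: 0.0
```

step_arm:
  plan:
    - [[1.0, 0, 0, 0, 0, 0], [2.0, 0, 0, 0, 0, 0], [3.0, 0, 0, 0, 0, 0], [4.0, 0, 0, 0, 0, 0], [5.0, 0, 0, 0, 0, 0], [5.5, 0, 0, 0, 0, 0], [5.5, 0, 0, 0, 0, 0]]

```text
time_s: 36.97
ee_pos: [0.4357, -0.0646, 0.124]
eef_rot: [-3.142, -0.001, 2.88]
force: [-0.1, 0.2, 0.0]
grip_width: 0.0514
grip_force: 0.0
```

Run:
```python
from h import *
s=ctrl.camera("side"); t=ctrl.camera("top")
A=cv2.resize(s[120:470,120:540],(720,600),interpolation=cv2.INTER_CUBIC); save(A,"fin.png")
for n,z in [("plug_gauge",.032),("clip_stand",0),("ring_small",.008),("ring_medium",.008),("ring_large",.008),("bush_a",.05)]:
  for c in ("side","top"):
    for r in ctrl.place_of(n,c)[:3]: print(n,c,np.round(r["at"],1),round(r["confidence"],2),np.round(at_z(c,r["at"],z),4))
```

```text
plug_gauge side [387.1 306.9] 0.8 [ 0.5911 -0.1058  0.032 ]
plug_gauge top [425.9 232. ] 0.62 [ 0.5922 -0.1124  0.032 ]
clip_stand side [385.8 315.4] 0.55 [ 0.5967 -0.1009  0.    ]
clip_stand top [419. 234.] 0.87 [ 0.5914 -0.1051  0.    ]
ring_small side [474.5 356.5] 0.72 [ 0.6196 -0.2846  0.008 ]
ring_small top [505.2 219.2] 0.56 [ 0.6239 -0.2852  0.008 ]
ring_medium side [436.3 416.8] 0.91 [ 0.469  -0.3038  0.008 ]
ring_medium top [515.7 287.5] 0.91 [ 0.4807 -0.3032  0.008 ]
ring_medium top [194.7 299.4] 0.56 [0.4482 0.3652 0.008 ]
ring_medium top [503.7 221. ] 0.46 [ 0.62   -0.2819  0.008 ]
ring_large side [354.4 356. ] 0.91 [ 0.4727 -0.1247  0.008 ]
ring_large side [180.1 208.1] 0.57 [0.5289 0.4979 0.008 ]
ring_large top [250.8 178.8] 0.92 [0.7052 0.2543 0.008 ]
ring_large top [133.2 253.4] 0.91 [0.5429 0.4986 0.008 ]
ring_large top [429.9 292.2] 0.54 [ 0.4689 -0.1249  0.008 ]
bush_a side [220.3 257.2] 0.74 [0.4526 0.2317 0.05  ]
bush_a side [183.4 231. ] 0.64 [0.4527 0.3644 0.05  ]
bush_a top [256.5 301. ] 0.72 [0.4481 0.2303 0.05  ]
```

View pics/fin.png

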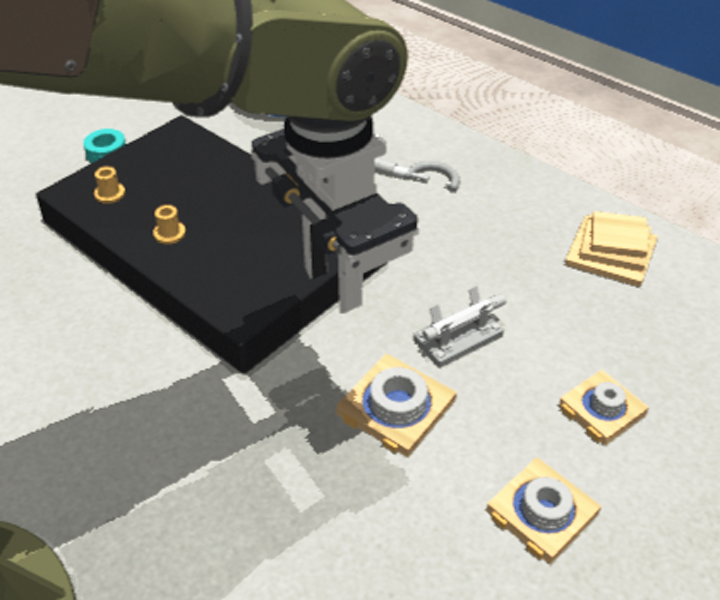

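The final view shows all three rings flat in their recesses at (399,397), (548,503) and (609,401). The plug is level in the clips at (465,315), and both bushes stand in place at (108,185) and (168,225). The arm touches nothing, so I'm handing in.

```bash
python3 -c "
from h import *
print(ctrl.hand_in())"
```

```text
the job is handed in; nothing more can be done
None
```

I handed the job in at about 37 s on the robot clock: all three ring gauges lie flat in their own recesses, the plug gauge is fully home in the clips, and both bushes still stand where they were; the judge's result was not shown.

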